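# Open the bead annealer's heavy flap with its lever

## Robot

A 6-joint arm with a two-finger parallel gripper is mounted at the origin on the work surface. World frame = base frame: x ahead of the robot, y to its left, z up, the work surface at z = 0. Lengths are in m, angles in rad, forces in N, time in s.
With the tool pointing down it reaches from about 0.3 to 0.875 m from the base axis. Payload 6.4 kg.
Tool frame: the origin (TCP) lies on the centre line of the jaws, within the pads' length; the fingertips stand 19 mm ahead of it and the grasp point (between the pads) is the TCP; z points along the fingers, y is the direction in which the jaws open and shut (so a half turn about z gives the same grasp; the last joint's range is limited). The gripper opens to 85 mm and grips with 20 to 120 N. Pads are 22 mm wide; open, the fingers measure 114 mm over their backs; the gripper's body (76 mm by 85 mm) begins 54 mm behind the grasp point. The pads swing forward as they close: fully open they stand 13 mm farther back than shut.
Start: joints at [-1.346, 0.181, 1.607, -0, 1.354, -0.206], TCP at [0.24, -0.522, 0.25] pointing down, gripper open.
Joint ranges: [-2.99, 2.99], [-0.89, 2.07], [0.3, 2.58], [-1.14, 4.28], [0, 2.63], [-3.12, 3.12]. Speed limits (rad/s): [2.57, 2.57, 3.01, 3.14, 3.14, 3.14].

## Interface

Orientations are given as a 3x3 rotation matrix whose columns are the frame's x, y, z axes.
In Python, from rig import ctrl, imaging gives the robot as it stands.
- The arm moves only by the tool step_arm, never from a script. Its argument "increments" is a list of rows, each a list of 3 entries, a list of its own where there are three numbers: the shift along the tool's x, y, z in cm, then the turn, a rotation vector about the tool's x, y, z in degrees, then the opening, from 0 (shut) to 1 (fully open). A call has 1 to 8 rows; each row is the pose to reach, as a shift and turn from the pose measured when the call began, along the tool's axes at that moment; what a row does not reach only later rows make up. A row lasts 1/10 s, in which the tool goes at most 50 mm and 8.59 degrees, less where a joint would pass 70% of its speed; a pose out of reach is approached as far as the arm can. A call with a gripper value outside its range is refused whole. The fingers move at their own pace and stop on an object; the grip force is fixed at half the most. Time passes only in rows, so rows that repeat a pose let the fingers close. It gives the time, the measured TCP pose, the force and the opening at its end, in the units of the state.
- ctrl.observe(): the state, without advancing time (a new reading comes with each control period).
- imaging.camera(name): name is "scene" or "top" or "wrist"; returns a dict with "frame" (480x640x3 uint8, red, green, blue), "range_z" (480x640 float32, m along the optical axis (not along the pixel's ray), 0 where there is no reading), "fx", "fy", "cx", "cy" (pixels), "R" (3x3) and "t" (3): a world point X has camera coordinates R X + t. Camera axes: x right, y down, z forward; pixel columns grow to the right and rows downward; lengths in m; the calibration is good to about 2 mm. A picture is of the moment at which its call begins.
- ctrl.job_done(): hands the job in, once; it reports no verdict.
The state is a dict: "t": time; "qpos": joint angles; "qvel": joint speeds; "joint_efforts": joint torques, N m; "ee_pos": TCP position; "ee_rot": TCP orientation; "contact_force": force on the tool from outside, world axes, zero at the start; "torque": the same for the moment, N m; "opening": opening from 0.0 (shut) to 1.0 (fully open).
Only numpy, scipy, OpenCV 4.12 (cv2) and the standard library are available. Lean on these libraries where they do the work, as an engineer would, in place of code of your own. Each camera call takes 0.05 s, during which the arm holds its last target.

## Task

The bead annealer's lever is blocked by a wooden chock standing under it. Push the chock sideways out from under the lever, sliding it along the bench without lifting or tipping it, then press the pedal at the lever's long end all the way down with the fingertips so that the heavy steel flap rises, and finish while still holding it down. Do not touch the flap itself, and leave the other things on the bench where they are.

Things in the scene. Friction and masses are not known exactly. Their poses are not given: they have to be found in the camera images.
- annealer: Low steel bench annealer, fixed (mm). Origin: on the bench (z = 0) under the lever's pivot. x points from the pivot to the oven box (front wall 105 away, box 240 wide, 137 high); the lever's long arm runs along -x. z up. The pivot pin lies along y, 110 above the bench, between two cheeks 126 high, within 33 of the middle plane.
- lever (a joint): Lever angle, rad: 0 at rest (long end 15 degrees up), grows as the long end is pressed; stop at 0.51, with a rubber buffer. Steel bar 24 mm wide, 16 thick, 240 long from the pivot; at rest its underside is 140 mm above the bench 150 from the pivot. A roller 80 beyond the pivot lifts the flap. Takes about 4 to 7 N on the pedal; the flap's weight returns it. With the chock under it, stops at 0.1 to 0.2.
- pedal (a point): Flat black rubber pad on the lever's long end, 64 mm along the lever, 56 wide, 10 thick. This point: centre of its top face, 240 mm from the pivot along the bar and 18 above the bar's centre line: about 190 above the bench at rest, 69 with the lever at its stop; it moves almost straight down.
- flap (a joint): Angle of the heavy flap (dark steel plate 134 mm front to back x 200 x 16, about 3 kg, 104 above the bench, centre 112 from the pivot on the side away from the pedal; not to be touched) about the hinge at its far edge, rad: 0 shut (level), 0.375 when the lever is at its stop (front edge some 50 mm up). It falls shut when the lever is let go.
- block_top (a point): Loose wooden chock, 0.35 to 0.7 kg, one piece: plank 60 x 164 x 18 mm lying across under the lever, a block 40 (x) x 34 (y) rising to 120 on it, and an upright handle board. This point: centre of the block's top. y points from block to board (about the annealer's y), z up. The plank reaches 33 to -y and 131 to +y. At the start the block is under the lever, 130 to 170 from the pivot.
- handle (a point): Centre of the chock's upright handle board, 44 (x) x 16 (y) mm, from 18 to 100 above the bench; it is 59 above the bench, 113 from the block's centre along the chock's y. Its face towards the lever is 8 to -y of this point; between that face and the pedal's edge some 75 mm is free.
- rod_tin: Bystander: blue tin box 70x70x90 with glass rods standing up to 190 high (mm). Origin: centre of its underside. To be left where it is.
- dome: Bystander: glass dome on a round wooden base, 90 diameter, 118 high (mm). Origin: centre of its underside. To be left where it is.
- marver: Bystander: black graphite paddle lying flat, plate 80x60x16 with a 70 long wooden grip (mm). Origin: centre of its underside plate. To be left where it is.
- bead_bowl: Bystander: white ceramic bowl, 80 across, 35 high (mm). Origin: centre of its underside. To be left where it is.
- bead_stand: Bystander: wooden bar 100x45x35 with beads on thin steel pins, 125 high (mm). Origin: centre of its underside. To be left where it is.
- rod_jar: Bystander: glass jar, 80 diameter, 100 high, coloured rods standing up to 210 high (mm). Origin: centre of its underside. To be left where it is.
Mind the look-alikes: they are no part of the job. What is shaped like the part that bears block_top but pink or yellow is not meant.

How it is judged:
By the outcome, as a careful person would: the job done as asked, in the order asked, and still so for the second after the job is handed in, while the arm keeps its last pose, push and grip.
It also fails if it takes over 43 s, if anything falls off the work surface, if the arm or the gripper's body presses on something with over 40 N, if the wrist force passes 120 N, or if a joint passes its speed limit or range.

## Working session

There is one attempt and no reset: what is moved stays moved. The work goes in short steps, Python scripts to look and compute and a tool call to move; the robot and the scene stay as the last step left them, time stands still between calls to the robot, and variables do not carry over. Pictures are saved under pics/ and viewed, and the job is handed in when it is done.

Besides the shell and the picture viewer there is one more tool, called after "Emit:" in YAML: its name, and indented under it one key for each argument. step_arm: Moves the arm, as the interface text tells. Its arguments: {"type":"object","properties":{"increments":{"type":"array","items":{"type":"array"}}},"required":["increments"]}

```bash
mkdir -p pics; ls; python3 - <<'E'
from rig import ctrl, imaging
import cv2,numpy as np,pickle
for n in ["scene","top"]:
    c=imaging.camera(n); pickle.dump(c,open(f"{n}.pkl","wb"))
    cv2.imwrite(f"pics/{n}0.png",c["frame"][:,:,::-1])
    print(n,c["fx"],c["cx"],c["cy"],c["R"].round(3).tolist(),c["t"].round(3), (c["range_z"]>0).mean())
s=ctrl.observe();print({k:np.round(v,3).tolist() for k,v in s.items()})
E
```

```text
pics
scene 582.2566269152973 306.3537012034131 237.0269960025245 [[0.67, 0.743, -0.004], [0.612, -0.555, -0.563], [-0.42, 0.374, -0.827]] [-0.397 -0.264  1.722] 0.9958463541666667
top 564.5281479854702 314.0661057195518 239.16371649477944 [[0.017, -1.0, 0.005], [-0.997, -0.017, -0.07], [0.07, -0.003, -0.998]] [-0.013  0.575  1.595] 0.9961393229166666
{'t': 0.1, 'qpos': [-1.346, 0.182, 1.608, -0.0, 1.354, -0.206], 'qvel': [-0.002, -0.0, -0.002, 0.0, -0.0, 0.001], 'joint_efforts': [-0.0, -44.588, -35.224, -0.0, 0.004, 0.0], 'ee_pos': [0.24, -0.522, 0.249], 'ee_rot': [[0.909, 0.418, -0.0], [0.418, -0.909, 0.002], [0.0, -0.002, -1.0]], 'contact_force': [0.249, -0.111, -0.168], 'torque': [0.045, 0.028, -0.005], 'opening': 0.999}
```

View pics/scene0.png

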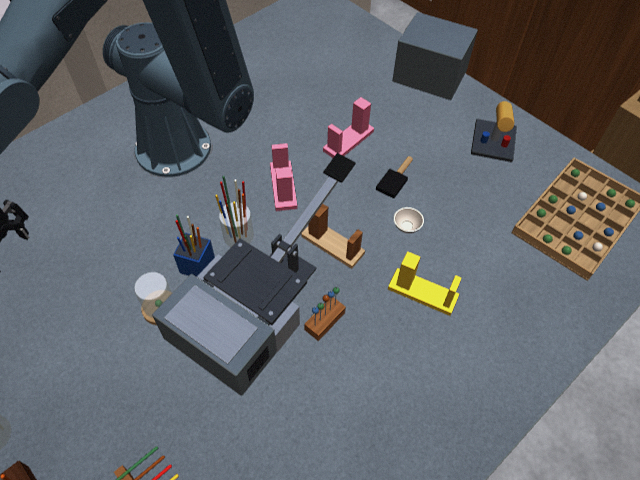

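View pics/top0.png

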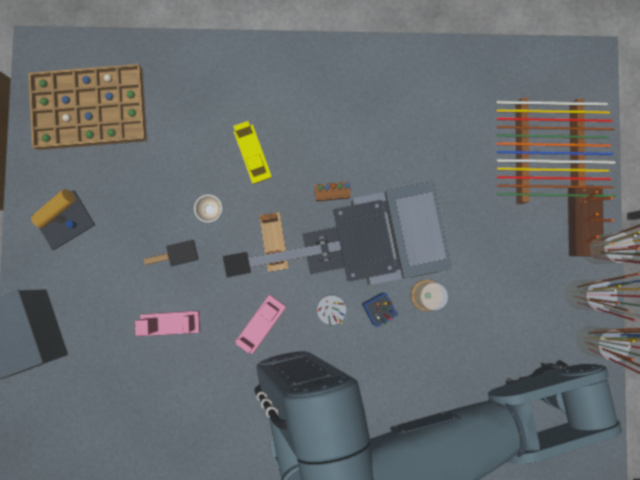

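The scene view shows the wooden chock at about (330,235) under the lever, the pedal at (340,167), and pink and yellow look-alikes. In the top view the pedal is at (237,264), the chock at (273,240) with its handle on the far side (270,217), and the yellow look-alike beyond it at (252,150).

```bash
cat > h.py <<'E'
import numpy as np,pickle,cv2
def cloud(c):
    z=c["range_z"].astype(float);v,u=np.mgrid[:480,:640]
    p=np.stack([(u-c["cx"])/c["fx"]*z,(v-c["cy"])/c["fy"]*z,z],-1)
    return (p-c["t"])@c["R"]
def pk(n): return pickle.load(open(n+".pkl","rb"))
def zoom(c,u0,v0,w,h,name,k=5):
    im=c["frame"][v0:v0+h,u0:u0+w,::-1]
    cv2.imwrite(name,cv2.resize(im,None,fx=k,fy=k,interpolation=cv2.INTER_CUBIC))
E
python3 - <<'E'
from h import *
c=pk("top");P=cloud(c);zoom(c,200,130,160,120,"pics/tz.png")
s=pk("scene");zoom(s,260,130,200,180,"pics/sz.png",3.3)
hsv=cv2.cvtColor(c["frame"],cv2.COLOR_RGB2HSV)
f=c["frame"].astype(int)
def rep(n,m):
    q=P[m];print(n,m.sum(),"med",np.median(q,0).round(4),"min",q.min(0).round(3),"max",q.max(0).round(3))
    xy=(q[:,:2]*1000).astype(np.float32);r=cv2.minAreaRect(xy);print("  rect",np.round(r[0],1),np.round(r[1],1),round(r[2],1))
box=lambda u0,u1,v0,v1:(np.mgrid[:480,:640][1]>=u0)&(np.mgrid[:480,:640][1]<u1)&(np.mgrid[:480,:640][0]>=v0)&(np.mgrid[:480,:640][0]<v1)
b=box(255,292,205,275)
wood=b&(f[...,0]>f[...,2]+40)
Z=P[...,2]
rep("wood",wood)
rep("plank",wood&(Z>.01)&(Z<.027))
rep("handle",b&(Z>.09)&(Z<.108)&(P[...,0]>0))
rep("blocktop",wood&(Z>.11)&(Z<.128))
rep("yellow",box(225,280,115,190)&(hsv[...,1]>150)&(f[...,0]>150))
rep("yellowlow",box(225,280,115,190)&(hsv[...,1]>150)&(f[...,0]>150)&(Z<.03))
blk=box(215,260,245,285)&(f.max(-1)<50)
rep("pedal",blk&(Z>.15))
lev=box(255,310,240,275)&(Z>.12)
rep("lever",lev)
for lo in np.arange(.12,.2,.01):
    m=lev&(Z>=lo)&(Z<lo+.01)
    if m.any(): print(lo.round(2),P[m].mean(0).round(4))
rep("bowl",box(190,225,190,225)&(Z>.01))
rep("stand",box(310,355,178,205)&(Z>.01))
E
```

```text
wood 877 med [0.5796 0.1131 0.02  ] min [0.462 0.003 0.008] max [0.649 0.153 1.632]
  rect [540.4  99.8] [229.8  99.3] 27.6
plank 714 med [0.5766 0.1127 0.0191] min [0.485 0.073 0.01 ] max [0.649 0.153 0.027]
  rect [567.2 113.2] [161.4  57.4] 10.2
handle 101 med [0.6286 0.1214 0.1   ] min [0.5   0.087 0.091] max [0.639 0.146 0.107]
  rect [569.7 112.4] [137.9  43.6] 10.4
blocktop 29 med [0.5318 0.1069 0.1201] min [0.499 0.085 0.114] max [0.538 0.123 0.126]
  rect [518.4 103.8] [34.6 35.4] 6.9
yellow 979 med [0.8238 0.1787 0.0208] min [ 0.462  0.003 -0.001] max [0.916 0.235 1.632]
  rect [682.7 124.5] [501.6  59.9] 22.1
yellowlow 712 med [0.8309 0.1821 0.0188] min [ 0.737  0.128 -0.001] max [0.916 0.235 0.03 ]
  rect [829.5 183.8] [185.   58.1] 21.0
  return _methods._mean(a, axis=axis, dtype=dtype,
  ret = um.true_divide(
Traceback (most recent call last):
ValueError: zero-size array to reduction operation minimum which has no identity
```

View pics/tz.png

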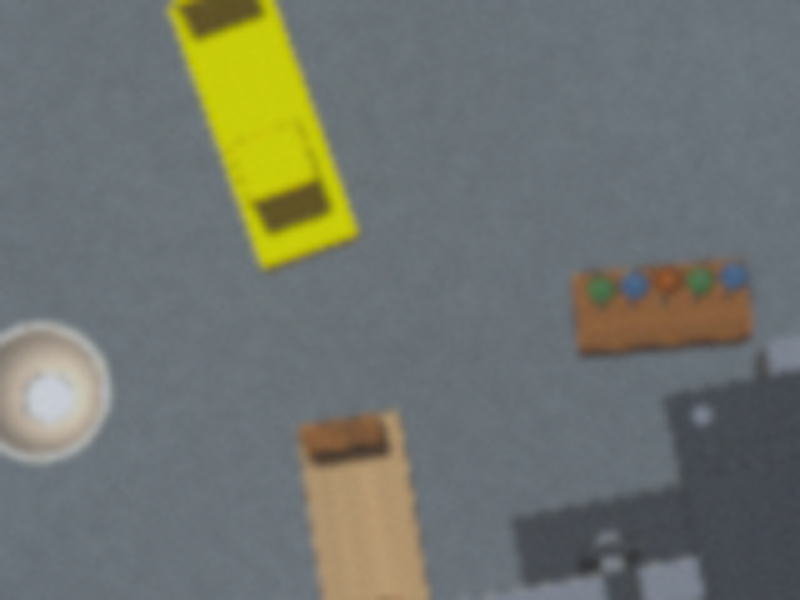

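View pics/sz.png

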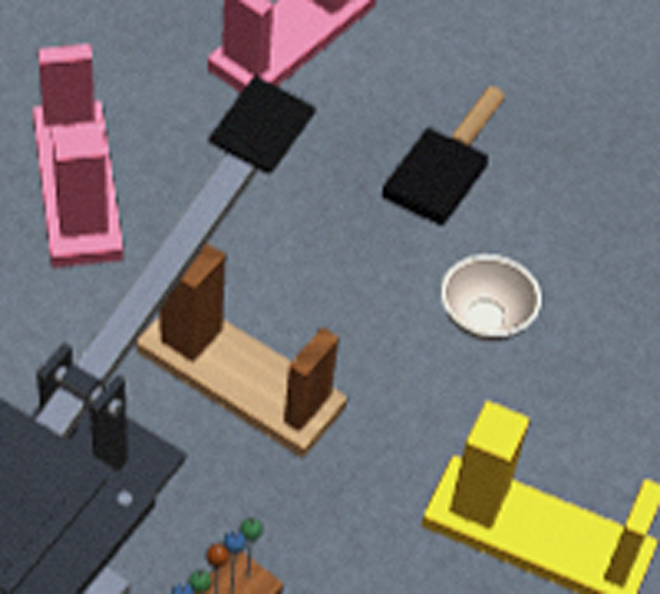

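The top zoom shows the chock's plank free towards the handle, with the yellow chock's near corner about 88 mm past the plank's end. The scene zoom confirms block, handle and lever as described. Next, the pedal and lever.

```bash
python3 - <<'E'
from h import *
c=pk("top");P=cloud(c);f=c["frame"].astype(int);Z=P[...,2]
V,U=np.mgrid[:480,:640]
box=lambda a,b,d,e:(U>=a)&(U<b)&(V>=d)&(V<e)
def rep(n,m):
    q=P[m];print(n,m.sum(),"mean",q.mean(0).round(4),"min",q.min(0).round(3),"max",q.max(0).round(3))
    r=cv2.minAreaRect((q[:,:2]*1000).astype(np.float32));print("  rect",np.round(r[0],1),np.round(r[1],1),round(r[2],1))
ped=box(215,255,245,285)&(Z>.165); rep("pedal",ped)
lev=box(255,312,235,275)&(Z>.128); rep("lever",lev)
L=P[lev]; m=L.mean(0); d=np.linalg.svd(L-m)[2][0]; print("lever dir",d.round(4),"yaw",np.degrees(np.arctan2(d[1],d[0])))
rep("bowl",box(190,225,190,225)&(Z>.01)); rep("stand",box(310,355,178,203)&(Z>.01))
b=box(255,292,205,240)&(f[...,0]>f[...,2]+20)
rep("handletop",b&(Z>.092)&(Z<.106))
rep("yel",box(225,280,115,190)&(f[...,0]>150)&(f[...,2]<80)&(Z<.03))
rep("cheek",box(312,335,230,262)&(Z>.115)&(Z<.135))
s=pk("scene");Q=cloud(s);g=s["frame"].astype(int)
w=(U>300)&(U<370)&(V>200)&(V<268)&(g[...,0]>g[...,2]+25)
for n,lo,hi in[("plank",.014,.022),("htop",.095,.105),("btop",.116,.126)]:
    q=Q[w&(Q[...,2]>lo)&(Q[...,2]<hi)];r=cv2.minAreaRect((q[:,:2]*1000).astype(np.float32));print("scene",n,len(q),q.mean(0).round(4),np.round(r[0],1),np.round(r[1],1),r[2])
k=(U>320)&(U<358)&(V>150)&(V<185)&(g.max(-1)<50)&(Q[...,2]>.15);q=Q[k];print("scene pedal",len(q),q.mean(0).round(4),cv2.minAreaRect((q[:,:2]*1000).astype(np.float32)))
E
```

```text
pedal 600 mean [0.496  0.1897 0.1976] min [0.462 0.003 0.165] max [0.528 0.229 1.632]
  rect [495.  115.8] [226.9  65.5] 89.6
lever 520 mean [0.5184 0.0801 0.1804] min [0.462 0.003 0.128] max [0.546 0.15  1.632]
  rect [501.7  76.9] [ 85.2 146.1] 1.9
lever dir [-0.0408 -0.0451  0.9981] yaw -132.1245074480537
bowl 479 mean [0.6565 0.2998 0.0446] min [0.462 0.003 0.01 ] max [0.711 0.357 1.632]
  rect [558.6 184.7] [397.5 112. ] 46.2
stand 602 mean [ 0.7064 -0.053   0.0669] min [ 0.462 -0.11   0.011] max [0.741 0.003 1.632]
  rect [601.2 -54.5] [108.4 281.7] 88.8
handletop 91 mean [0.6294 0.1231 0.0999] min [0.619 0.102 0.093] max [0.639 0.146 0.106]
  rect [629.8 123.3] [16.3 43.5] 12.6
yel 744 mean [0.8225 0.181  0.0185] min [ 0.737  0.128 -0.003] max [0.919 0.238 0.03 ]
  rect [829.3 184.2] [185.   60.4] 21.1
cheek 274 mean [ 0.542  -0.0246  0.1229] min [ 0.513 -0.057  0.115] max [0.575 0.003 0.133]
  rect [543.6 -27. ] [59.5 59.2] 80.4
scene plank 671 [0.5786 0.109  0.0174] [570.9 112.7] [163.4  63.7] 10.512174606323242
scene htop 125 [0.6049 0.1162 0.0989] [580.7 115.1] [123.9  45.3] 11.064737319946289
scene btop 84 [0.5315 0.1023 0.1195] [539.9  76.9] [ 18.8 105.3] 15.505430221557617
scene pedal 506 [0.5035 0.1894 0.1936] ((798.8673095703125, -148.18972778320312), (71.59146881103516, 987.8595581054688), 41.21190643310547)
```

```bash
python3 - <<'E'
from h import *
V,U=np.mgrid[:480,:640]
def rr(n,q):
    r=cv2.minAreaRect((q[:,:2]*1000).astype(np.float32));print(n,len(q),q.mean(0).round(4),np.round(r[0],1),np.round(r[1],1),round(r[2],1))
for n,(a,b,d,e),(a2,b2,d2,e2) in [("top",(215,255,245,285),(255,305,240,275)),("scene",(318,360,150,185),(285,332,180,240))]:
    c=pk(n);P=cloud(c);Z=P[...,2];f=c["frame"].astype(int)
    ok=(Z<.3)
    q=P[(U>=a)&(U<b)&(V>=d)&(V<e)&ok&(Z>.17)];rr(n+" pedal",q)
    A=np.c_[q[:,:2],np.ones(len(q))];print(" plane",np.linalg.lstsq(A,q[:,2],rcond=None)[0])
    q=P[(U>=a2)&(U<b2)&(V>=d2)&(V<e2)&ok&(Z>.125)];rr(n+" lever",q)
    m=np.median(q,0);d_=np.linalg.svd(q-m)[2][0];print(" dir",d_.round(4),np.degrees(np.arctan2(d_[0],d_[1])))
E
```

```text
top pedal 579 [0.496  0.1919 0.1886] [496.9 187.6] [56.1 76.8] 11.6
 plane [-0.05569118  0.2858764   0.16130128]
top lever 474 [0.5183 0.0877 0.1502] [521.4  87.6] [ 32.1 134.1] 13.5
 dir [-0.21    0.944   0.2543] -12.542894842668789
scene pedal 550 [0.5005 0.1925 0.1865] [501.9 189. ] [61.6 77.3] 15.8
 plane [-0.06465087  0.25532779  0.16968498]
scene lever 690 [0.5248 0.0801 0.1452] [524.8  74.1] [ 26.8 185.4] 11.9
 dir [ 0.2039 -0.9477 -0.2457] 167.85995772233235
```

```bash
cat > go.py <<'E'
import sys,numpy as np
from rig import ctrl
from scipy.spatial.transform import Rotation as Rn
def plan(target,yaw):
    s=ctrl.observe();R=np.array(s["ee_rot"]);p=np.array(s["ee_pos"])
    c,d=np.cos(np.radians(yaw)),np.sin(np.radians(yaw))
    T=np.array([[c,d,0],[d,-c,0],[0,0,-1.]])
    print("t",s["t"],"p",p.round(4),"F",np.round(s["contact_force"],2),"open",round(s["opening"],3),"q",np.round(s["qpos"],2))
    print("shift cm",(R.T@(np.array(target)-p)*100).round(2),"turn deg",np.degrees(Rn.from_matrix(R.T@T).as_rotvec()).round(2))
if __name__=="__main__": plan([float(a) for a in sys.argv[1:4]],float(sys.argv[4]))
E
python3 go.py .592 .115 .30 11.5
```

```text
t 0.1 p [ 0.24   -0.522   0.2494] F [ 0.25 -0.11 -0.17] open 0.999 q [-1.35  0.18  1.61 -0.    1.35 -0.21]
shift cm [ 58.58 -43.19  -4.97] turn deg [-1.000e-01 -1.000e-02  1.318e+01]
```

Emit:
step_arm:
  increments:
    - [[0,0,-5],[0,0,0],0.15]
    - [[3,-2,-5],[0,0,4],0.15]
    - [[7,-5,-5],[0,0,8],0.15]
    - [[11,-8,-5],[0,0,13],0.15]
    - [[15,-11,-5],[0,0,13],0.15]
    - [[19,-14,-5],[0,0,13],0.15]
    - [[23,-17,-5],[0,0,13],0.15]
    - [[27,-20,-5],[0,0,13],0.15]

```text
t: 0.9
ee_pos: [0.4022, -0.2256, 0.2997]
ee_rot: [[0.979, 0.202, -0.0], [0.202, -0.979, 0.002], [-0.0, -0.002, -1.0]]
contact_force: [0.8, -1.2, -0.3]
opening: 0.155
```

```bash
python3 go.py .592 .115 .30 11.5
```

```text
t 0.9 p [ 0.4022 -0.2256  0.2997] F [ 0.75 -1.23 -0.34] open 0.155 q [-0.77 -0.12  1.82  0.    1.45  0.6 ]
shift cm [ 2.547e+01 -2.952e+01  2.000e-02] turn deg [-0.1   0.    0.16]
```

Emit:
step_arm:
  increments:
    - [[3.2,-3.7,0],[0,0,0],0.15]
    - [[6.4,-7.4,0],[0,0,0],0.15]
    - [[9.6,-11.1,0],[0,0,0],0.15]
    - [[12.8,-14.8,0],[0,0,0],0.15]
    - [[16,-18.5,0],[0,0,0],0.15]
    - [[19.2,-22.2,0],[0,0,0],0.15]
    - [[22.4,-25.8,0],[0,0,0],0.15]
    - [[25.5,-29.5,0],[0,0,0],0.15]

```text
t: 1.7
ee_pos: [0.5929, 0.1169, 0.2997]
ee_rot: [[0.979, 0.202, -0.001], [0.202, -0.979, 0.001], [-0.001, -0.002, -1.0]]
contact_force: [1.2, -0.3, 0.7]
opening: 0.149
```

```bash
python3 go.py .592 .115 .06 11.5; python3 - <<'E'
from h import *
from rig import imaging
c=imaging.camera("scene");cv2.imwrite("pics/s1.png",c["frame"][:,:,::-1])
c=imaging.camera("wrist");cv2.imwrite("pics/w1.png",c["frame"][:,:,::-1])
E
```

```text
t 1.7 p [0.5929 0.1169 0.2997] F [ 1.21 -0.31  0.66] open 0.149 q [-0.    0.21  1.47  0.    1.46  1.36]
shift cm [-0.11  0.21 23.97] turn deg [-0.09  0.03  0.17]
```

View pics/s1.png

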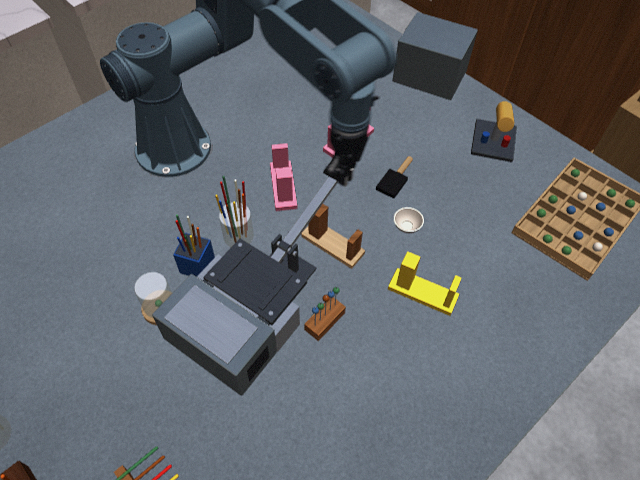

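View pics/w1.png

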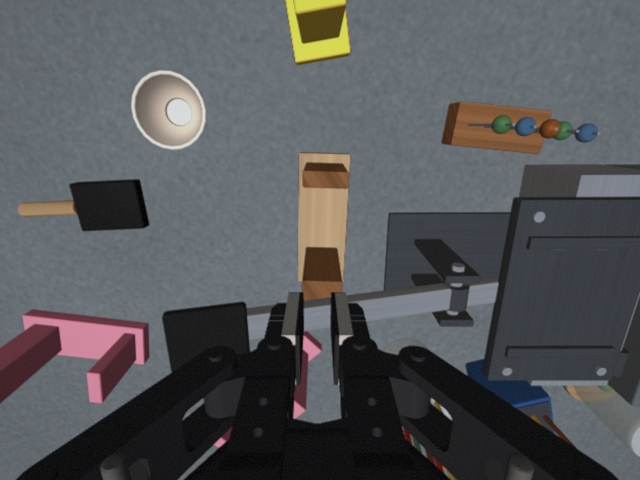

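The wrist view shows the fingers lined up with the chock's axis (column ~320), with the handle at (325,175). Descending into the gap between lever and handle.

Emit:
step_arm:
  increments:
    - [[-0.1,0.2,3],[0,0,0],0.15]
    - [[-0.1,0.2,7],[0,0,0],0.15]
    - [[-0.1,0.2,11],[0,0,0],0.15]
    - [[-0.1,0.2,14],[0,0,0],0.15]
    - [[-0.1,0.2,17],[0,0,0],0.15]
    - [[-0.1,0.2,20],[0,0,0],0.15]
    - [[-0.1,0.2,22],[0,0,0],0.15]
    - [[-0.1,0.2,23.6],[0,0,0],0.15]

```text
t: 2.6
ee_pos: [0.5911, 0.1179, 0.0608]
ee_rot: [[0.978, 0.207, -0.004], [0.207, -0.978, 0.003], [-0.003, -0.004, -1.0]]
contact_force: [0.0, -0.7, 0.8]
opening: 0.148
```

```bash
python3 go.py .592 .115 .062 11.5; python3 - <<'E'
from h import *
from rig import imaging
c=imaging.camera("scene");zoom(c,260,60,180,220,"pics/s2.png",2.7)
c=imaging.camera("wrist");cv2.imwrite("pics/w2.png",c["frame"][:,:,::-1])
E
```

```text
t 2.6 p [0.5911 0.1179 0.0608] F [ 0.04 -0.66  0.81] open 0.148 q [-0.    0.47  1.65  0.    1.02  1.36]
shift cm [ 0.02  0.3  -0.12] turn deg [-0.23  0.2   0.44]
```

View pics/s2.png

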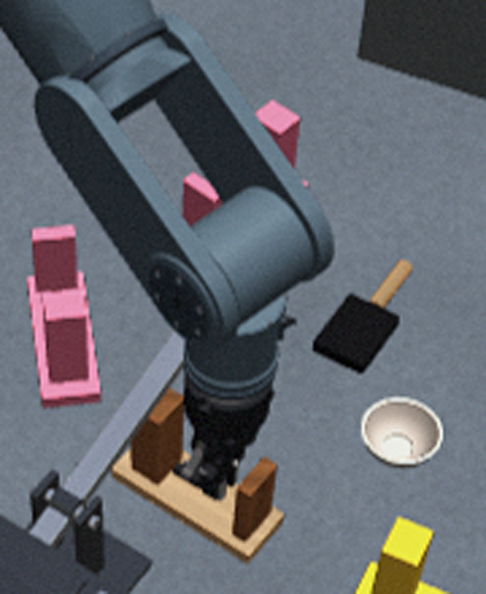

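View pics/w2.png

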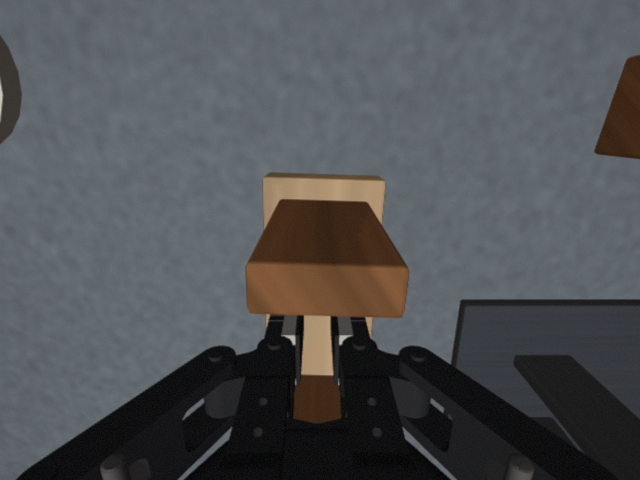

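The wrist view shows the fingers between block (bottom, 318,395) and handle (325,250), slightly left of the handle's centre. Now a slow push.

Emit:
step_arm:
  increments:
    - [[0.5,0.2,0],[0,0,0],0.15]
    - [[1,0.2,0],[0,0,0],0.15]
    - [[1.5,0.2,0],[0,0,0],0.15]
    - [[2,0.2,0],[0,0,0],0.15]
    - [[2.3,0.2,0],[0,0,0],0.15]
    - [[2.7,0.2,0],[0,0,0],0.15]
    - [[3.1,0.2,0],[0,0,0],0.15]
    - [[3.5,0.2,0],[0,0,0],0.15]

```text
t: 3.5
ee_pos: [0.6251, 0.1235, 0.06]
ee_rot: [[0.978, 0.207, -0.007], [0.207, -0.978, 0.003], [-0.006, -0.005, -1.0]]
contact_force: [-3.9, -0.9, 1.9]
opening: 0.152
```

```bash
cat > look.py <<'E'
from h import *
from rig import imaging
import sys
n=sys.argv[1]
c=imaging.camera("top");P=cloud(c);pickle.dump(c,open("top"+n+".pkl","wb"));zoom(c,200,120,160,160,f"pics/t{n}.png",3.7)
f=c["frame"].astype(int);V,U=np.mgrid[:480,:640];Z=P[...,2]
w=(U>245)&(U<292)&(V>180)&(V<275)&(f[...,0]>f[...,2]+40)&(Z>.01)&(Z<.027)
q=P[w];print("plank",len(q),cv2.minAreaRect((q[:,:2]*1000).astype(np.float32)),"xmin/max",q[:,0].min().round(3),q[:,0].max().round(3))
c=imaging.camera("wrist");cv2.imwrite(f"pics/w{n}.png",c["frame"][:,:,::-1])
c=imaging.camera("scene");zoom(c,260,60,180,220,f"pics/s{n}.png",2.7)
P=cloud(c);f=c["frame"].astype(int);Z=P[...,2]
w=(U>290)&(U<400)&(V>195)&(V<290)&(f[...,0]>f[...,2]+25)&(f[...,2]>45)
for a,lo,hi in[("plank",.014,.022),("htop",.096,.105),("btop",.116,.126)]:
    q=P[w&(Z>lo)&(Z<hi)]
    if len(q)>5: print("scene",a,len(q),cv2.minAreaRect((q[:,:2]*1000).astype(np.float32)))
E
python3 go.py .64 .125 .062 11.5; python3 look.py 3
```

```text
t 3.5 p [0.6251 0.1235 0.06  ] F [-3.87 -0.94  1.87] open 0.152 q [0.01 0.54 1.55 0.   1.06 1.37]
shift cm [ 1.49  0.16 -0.21] turn deg [-0.27  0.35  0.44]
plank 212 ((621.8588256835938, 137.9648895263672), (251.46315002441406, 46.85638427734375), 19.838462829589844) xmin/max 0.512 0.742
scene plank 680 ((583.85546875, 136.00808715820312), (330.78326416015625, 219.62777709960938), 33.42948532104492)
scene htop 61 ((648.340576171875, 129.55160522460938), (14.552830696105957, 42.105411529541016), 12.357248306274414)
scene btop 123 ((587.410400390625, 98.19619750976562), (40.58848571777344, 138.8427734375), 80.39436340332031)
```

View pics/w3.png

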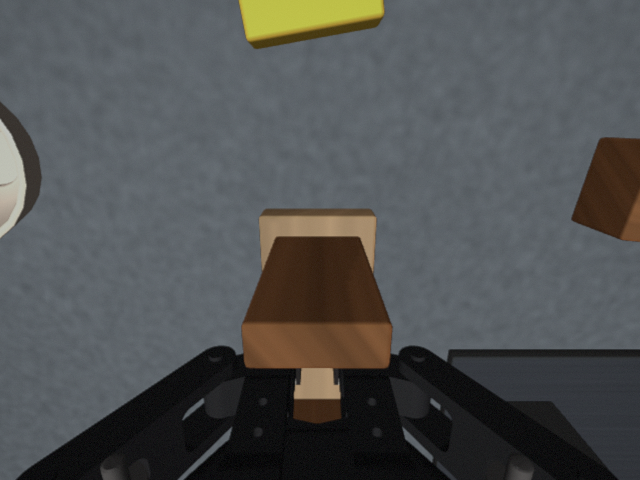

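View pics/s3.png

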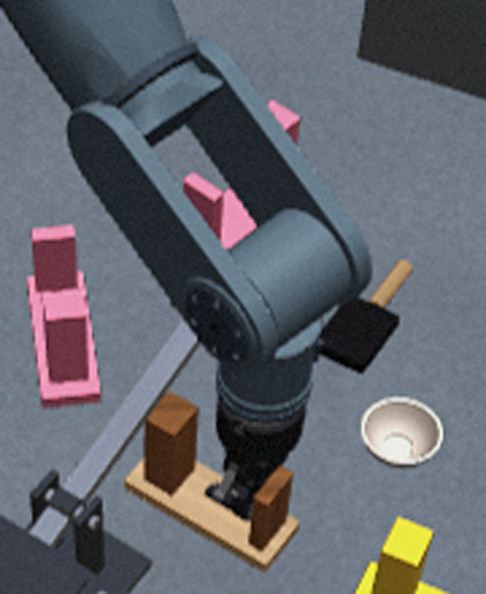

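The chock moved about 19 mm straight, staying flat. Pushing about 43 mm more.

Emit:
step_arm:
  increments:
    - [[0.6,0,-0.1],[0,0,0],0.15]
    - [[1.2,0,-0.1],[0,0,0],0.15]
    - [[1.8,0,-0.1],[0,0,0],0.15]
    - [[2.4,0,-0.2],[0,0,0],0.15]
    - [[3,0,-0.2],[0,0,0],0.15]
    - [[3.5,0,-0.2],[0,0,0],0.15]
    - [[4,0,-0.2],[0,0,0],0.15]
    - [[4.3,0,-0.2],[0,0,0],0.15]

```text
t: 4.45
ee_pos: [0.6684, 0.1324, 0.0621]
ee_rot: [[0.978, 0.207, -0.005], [0.207, -0.978, 0.004], [-0.004, -0.004, -1.0]]
contact_force: [-4.1, -0.9, 1.1]
opening: 0.153
```

```bash
python3 go.py .64 .125 .062 11.5; python3 look.py 4
```

```text
t 4.45 p [0.6684 0.1324 0.0621] F [-4.14 -0.92  1.14] open 0.153 q [0.02 0.61 1.43 0.   1.1  1.38]
shift cm [-2.94  0.14  0.02] turn deg [-0.26  0.22  0.44]
plank 216 ((600.2568969726562, 121.14291381835938), (115.75967407226562, 45.3084602355957), 25.916709899902344) xmin/max 0.554 0.655
scene plank 729 ((583.4948120117188, 136.8468780517578), (328.3365478515625, 223.54615783691406), 33.96193313598633)
scene htop 71 ((691.4732055664062, 139.2671356201172), (14.92522144317627, 43.6771354675293), 9.843084335327148)
scene btop 126 ((580.7056274414062, 115.93048095703125), (32.88819885253906, 38.918025970458984), 14.099980354309082)
```

View pics/w4.png

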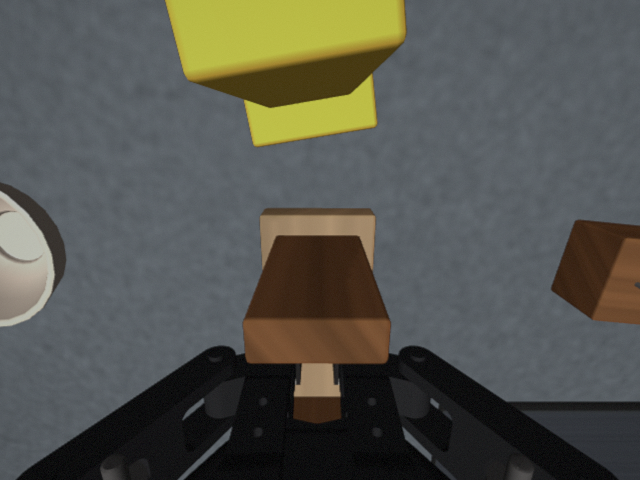

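View pics/s4.png

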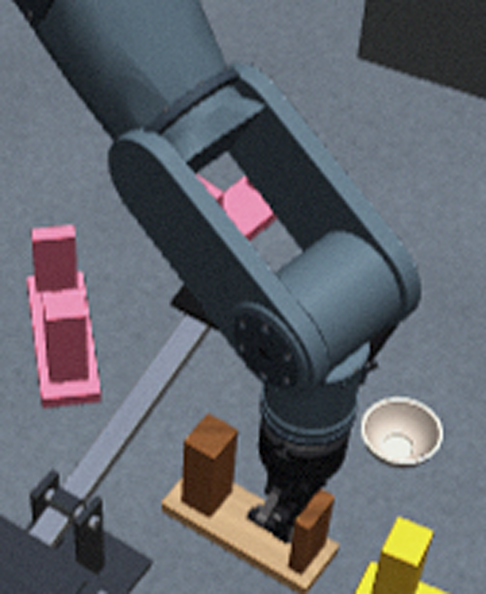

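The chock slid about 62 mm in all. Its block is now about 66 mm off the lever's line with the plank fully clear, flat and square, and the yellow one is untouched. Backing off and lifting.

Emit:
step_arm:
  increments:
    - [[-1.2,0,0],[0,0,0],0.15]
    - [[-1.8,0,-1],[0,0,0],0.15]
    - [[-1.8,0,-5],[0,0,0],0.15]
    - [[-1.8,0,-10],[0,0,0],0.1]
    - [[-1.8,0,-14],[0,0,0],0]
    - [[-1.8,0,-18],[0,0,0],0]
    - [[-1.8,0,-21],[0,0,0],0]
    - [[-1.8,0,-22],[0,0,0],0]

```text
t: 5.4
ee_pos: [0.6537, 0.128, 0.2885]
ee_rot: [[0.978, 0.207, 0.006], [0.207, -0.978, 0.004], [0.007, -0.003, -1.0]]
contact_force: [0.2, -0.9, 0.7]
opening: 0.002
```

```bash
python3 go.py .496 .193 .25 12.5
```

```text
t 5.4 p [0.6537 0.128  0.2885] F [ 0.21 -0.87  0.72] open 0.002 q [0.01 0.35 1.32 0.   1.46 1.38]
shift cm [-14.11  -9.61   3.78] turn deg [-0.15 -0.4  -0.56]
```

Emit:
step_arm:
  increments:
    - [[-3,-2,0],[0,0,0],0]
    - [[-6,-4,0],[0,0,0],0]
    - [[-9,-6,0],[0,0,0],0]
    - [[-12,-8,0],[0,0,0],0]
    - [[-14.1,-9.6,0],[0,-0.4,-0.5],0]
    - [[-14.1,-9.6,2],[0,-0.4,-0.5],0]
    - [[-14.1,-9.6,3.8],[0,-0.4,-0.5],0]
    - [[-14.1,-9.6,3.8],[0,-0.4,-0.5],0]

```text
t: 6.2
ee_pos: [0.4939, 0.1928, 0.2465]
ee_rot: [[0.976, 0.216, -0.006], [0.216, -0.976, 0.002], [-0.006, -0.003, -1.0]]
contact_force: [-1.7, -0.2, -0.0]
opening: -0.003
```

```bash
python3 go.py .496 .193 .21 12.5; python3 look.py 5
```

```text
t 6.2 p [0.4939 0.1928 0.2465] F [-1.72 -0.21 -0.03] open -0.003 q [0.15 0.09 1.72 0.   1.34 1.5 ]
shift cm [0.23 0.03 3.65] turn deg [-0.17  0.33 -0.04]
plank 741 ((647.3114013671875, 128.82806396484375), (203.42843627929688, 58.8172721862793), 12.540613174438477) xmin/max 0.545 0.742
scene plank 865 ((583.2571411132812, 137.8666229248047), (325.963623046875, 224.7058868408203), 34.38393783569336)
scene htop 65 ((691.568603515625, 138.8282470703125), (14.663488388061523, 40.24990463256836), 9.016456604003906)
scene btop 116 ((580.9356689453125, 115.16365051269531), (32.55079650878906, 39.80541229248047), 14.05444049835205)
```

View pics/w5.png

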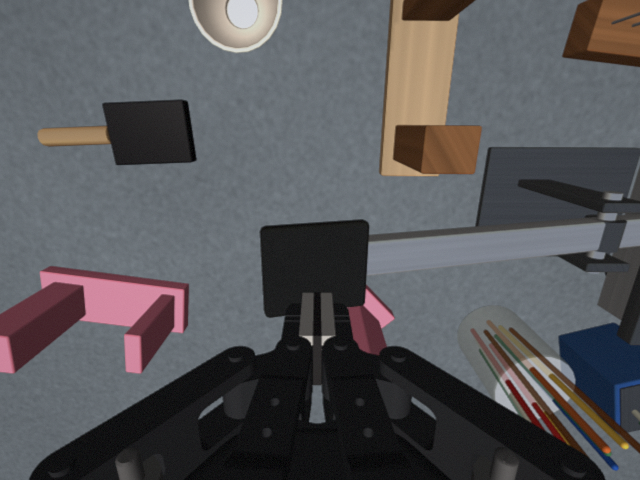

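View pics/s5.png

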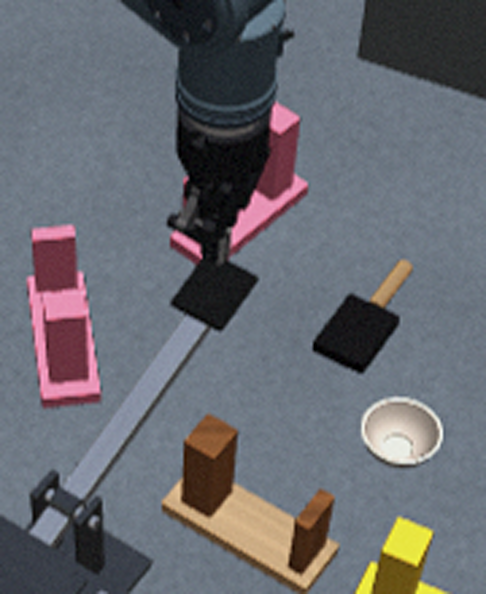

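The wrist view shows the shut fingers over the pedal (315,270), with the chock's plank end at row 175 well clear of the lever (row 245). Pressing down now.

Emit:
step_arm:
  increments:
    - [[0.2,0,1],[0,0.3,0],0]
    - [[0.2,0,2],[0,0.3,0],0]
    - [[0.2,0,3],[0,0.3,0],0]
    - [[0.2,0,3.6],[0,0.3,0],0]
    - [[0.2,-0.1,4.2],[0,0.3,0],0]
    - [[0.1,-0.3,5],[0,0.3,0],0]
    - [[0.1,-0.4,6],[0,0.3,0],0]
    - [[0.1,-0.6,7],[0,0.3,0],0]

```text
t: 7.15
ee_pos: [0.4969, 0.2001, 0.181]
ee_rot: [[0.977, 0.215, 0.007], [0.215, -0.977, 0.006], [0.008, -0.004, -1.0]]
contact_force: [-0.7, 3.6, 6.2]
opening: 0.001
```

```bash
python3 go.py .495 .201 .088 12.5
```

```text
t 7.15 p [0.4969 0.2001 0.181 ] F [-0.7   3.58  6.23] open 0.001 q [0.16 0.16 1.78 0.   1.19 1.51]
shift cm [-0.24 -0.1   9.3 ] turn deg [-0.22 -0.48 -0.07]
```

Emit:
step_arm:
  increments:
    - [[-0.1,-0.1,1],[0,-0.4,0],0]
    - [[-0.1,-0.2,2],[0,-0.4,0],0]
    - [[-0.1,-0.3,3],[0,-0.4,0],0]
    - [[-0.1,-0.4,4],[0,-0.4,0],0]
    - [[-0.1,-0.4,5],[0,-0.4,0],0]
    - [[-0.1,-0.4,6],[0,-0.4,0],0]
    - [[-0.2,-0.3,7],[0,-0.4,0],0]
    - [[-0.2,-0.3,7.8],[0,-0.4,0],0]

```text
t: 7.95
ee_pos: [0.4962, 0.2039, 0.1038]
ee_rot: [[0.977, 0.215, 0.004], [0.215, -0.977, 0.006], [0.005, -0.005, -1.0]]
contact_force: [-0.1, 0.4, 5.9]
opening: -0.002
```

```bash
python3 go.py .495 .201 .088 12.5;  python3 look.py 6
```

```text
t 7.95 p [0.4962 0.2039 0.1038] F [-0.07  0.45  5.91] open -0.002 q [0.17 0.27 1.82 0.01 1.04 1.52]
shift cm [-0.19  0.26  1.58] turn deg [-0.26 -0.29 -0.06]
plank 740 ((647.3501586914062, 129.02764892578125), (204.33587646484375, 58.19538497924805), 12.412117004394531) xmin/max 0.545 0.741
scene plank 843 ((583.60888671875, 137.06765747070312), (327.98663330078125, 220.6174774169922), 33.90938949584961)
scene htop 64 ((691.2492065429688, 138.90052795410156), (14.285526275634766, 40.501914978027344), 10.849913597106934)
scene btop 124 ((581.1893920898438, 114.67924499511719), (32.3023567199707, 36.77278137207031), 13.111505508422852)
```

View pics/s6.png

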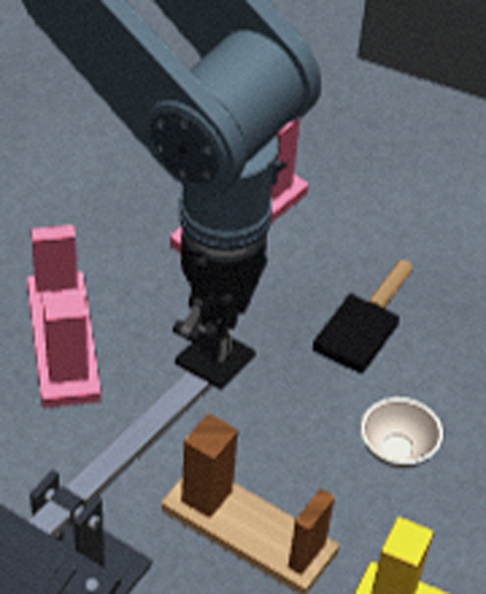

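View pics/w6.png

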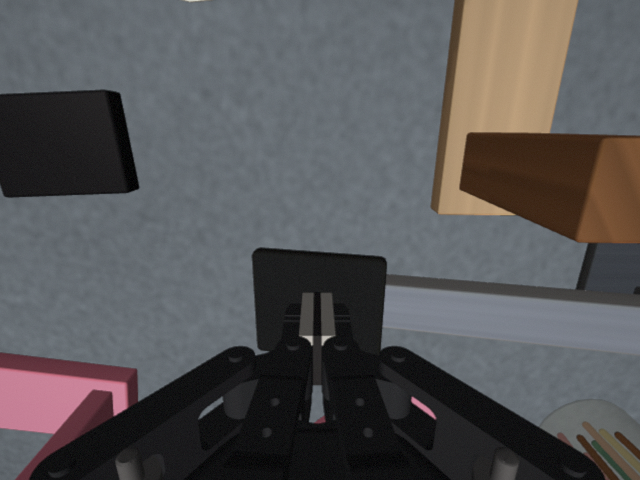

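The lever is coming down and the fingertips stay on the pad. Continuing gently onto the buffer.

Emit:
step_arm:
  increments:
    - [[-0.1,0.1,0.4],[0,0,0],0]
    - [[-0.1,0.1,0.8],[0,0,0],0]
    - [[-0.1,0.2,1.1],[0,0,0],0]
    - [[-0.1,0.2,1.3],[0,0,0],0]
    - [[-0.1,0.2,1.3],[0,0,0],0]

```text
t: 8.6
ee_pos: [0.4958, 0.2017, 0.0911]
ee_rot: [[0.977, 0.215, 0.004], [0.215, -0.977, 0.005], [0.005, -0.005, -1.0]]
contact_force: [1.8, 1.7, 4.0]
opening: -0.001
```

Emit:
step_arm:
  increments:
    - [[0,0,0.2],[0,0,0],0]
    - [[0,0,0.3],[0,0,0],0]
    - [[0,0,0.4],[0,0,0],0]
    - [[0,0,0.4],[0,0,0],0]

```text
t: 9.0
ee_pos: [0.4961, 0.2015, 0.0887]
ee_rot: [[0.976, 0.216, 0.004], [0.216, -0.976, 0.005], [0.005, -0.004, -1.0]]
contact_force: [-5.7, -1.5, 16.3]
opening: -0.001
```

Emit:
step_arm:
  increments:
    - [[0,0,0.2],[0,0,0],0]
    - [[0,0,0.3],[0,0,0],0]
    - [[0,0,0.3],[0,0,0],0]

```text
t: 9.3
ee_pos: [0.4963, 0.2015, 0.0884]
ee_rot: [[0.976, 0.216, 0.004], [0.216, -0.976, 0.004], [0.005, -0.003, -1.0]]
contact_force: [-10.3, -2.9, 26.1]
opening: -0.003
```

```bash
python3 look.py 7; python3 - <<'E'
from h import *
from rig import imaging,ctrl
for n in("top","scene"):
    c=imaging.camera(n);pickle.dump(c,open(n+"9.pkl","wb"));cv2.imwrite(f"pics/{n}9.png",c["frame"][:,:,::-1])
V,U=np.mgrid[:480,:640]
a,b=pk("top"),pk("top9")
A,B=cloud(a),cloud(b)
k=np.array([.217,-.976]);piv=np.array([.546,-.03])
for n,P in(("before",A),("after",B)):
    m=(U>338)&(U<394)&(V>205)&(V<280)&(P[...,2]<.3)&(P[...,2]>.09);q=P[m]
    s=(q[:,:2]-piv)@k;w=(s>.055)&(s<.17);co=np.polyfit(s[w],q[w,2],1);print(n,"flap slope",np.arctan(co[0]).round(3),"z@0.05,0.17",np.polyval(co,[.05,.17]).round(3))
P=B;m=(U>255)&(U<305)&(V>240)&(V<280)&(P[...,2]<.3)&(P[...,2]>.055);q=P[m];s=(q[:,:2]-piv)@k
lat=(q[:,:2]-piv)@np.array([.976,.217]);w=abs(lat)<.011
co=np.polyfit(s[w],q[w,2],1);print("lever slope",np.arctan(co[0]).round(3),"target .248",w.sum())
print(np.round(ctrl.observe()["contact_force"],1),ctrl.observe()["t"],ctrl.observe()["ee_pos"])
E
```

```text
plank 737 ((647.3392333984375, 128.69943237304688), (203.9215850830078, 58.18292999267578), 12.286362648010254) xmin/max 0.545 0.742
scene plank 834 ((583.8609008789062, 135.77012634277344), (330.73968505859375, 220.0233917236328), 33.46328353881836)
scene htop 67 ((691.5033569335938, 138.09449768066406), (14.644279479980469, 42.22783279418945), 10.076828956604004)
scene btop 125 ((581.2423706054688, 114.68292999267578), (32.82906723022461, 40.67245101928711), 11.43492317199707)
before flap slope -0.016 z@0.05,0.17 [0.121 0.119]
after flap slope -0.38 z@0.05,0.17 [0.172 0.124]
lever slope 0.029 target .248 401
[-10.2  -1.   25.7] 9.55 [0.4962618  0.20145775 0.0884146 ]
```

View pics/scene9.png

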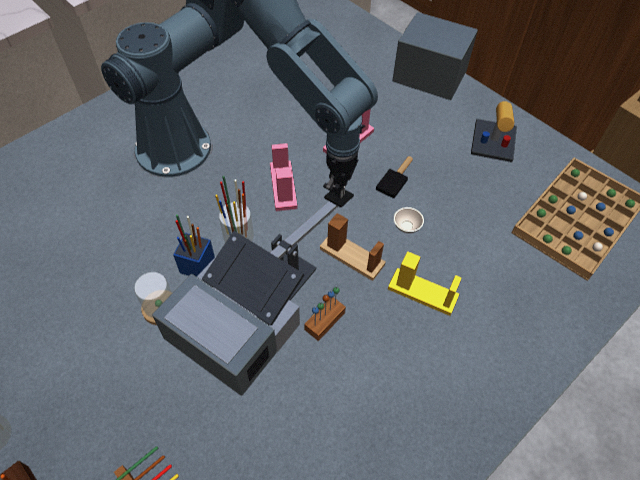

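View pics/top9.png

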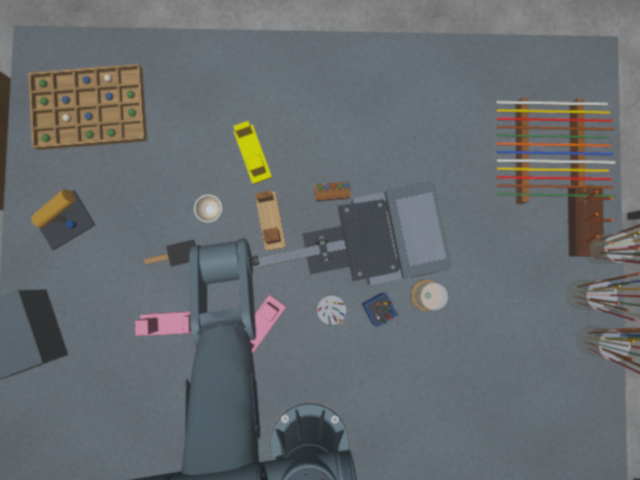

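The flap is up at about 0.37 rad and the force against the stop is steady at about 26 N. Everything else is where it was, so I'm handing in.

```bash
python3 - <<'E'
from rig import ctrl
print(ctrl.job_done())
E
```

```text
the job is handed in; nothing more can be done
None
```

The job is done and handed in at about 9.6 s on the robot's clock, with the shut fingertips still holding the pedal down.

- **Chock:** I pushed it on the inner face of its handle, and it slid about 62 mm along the bench, flat and square. The block now stands about 66 mm off the lever's line and the plank is fully clear. The plank stopped roughly 27 mm short of the yellow look-alike.
- **Pedal:** It went down until it stopped against the buffer. The fingertips are about 69 mm above the bench, as expected at the stop, with a steady force of about 26 N.
- **Flap:** In the top camera's depth image its slope changed by about 0.36 rad, and it ends at about 0.38 against the nominal 0.375. I take it to be fully raised.
- **Bystanders:** In the final pictures the bowl, bead stand, marver, jar, tin, dome and look-alikes all appear to be where they were. I checked this by eye only.

One check disagreed: my direct fit of the lever's slope gave 0.03 rad instead of 0.25. I put that down to arm pixels in the fitted area, so I relied on the flap angle, the fingertip height and the force instead.

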